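# Change the sample cartridges with the stage isolated

## Robot

A 7-joint arm with a two-finger parallel gripper is mounted at the origin on the work surface. World frame = base frame: x ahead of the robot, y to its left, z up, the work surface at z = 0. Lengths are in m, angles in rad, forces in N, time in s.
With the tool pointing down it reaches from about 0.4 to 0.85 m from the base axis. Payload 4.5 kg.
Tool frame: the origin (TCP) lies where the fingers leave the gripper's body, on its centre line; the fingertips stand 64 mm ahead of it and the grasp point (between the pads) lies 45 mm ahead of it; z points along the fingers, y is the direction in which the jaws open and shut (so a half turn about z gives the same grasp; the last joint's range is limited). The gripper opens to 88 mm and grips with 3 to 60 N. Pads are 18 mm wide; open, the fingers measure 123 mm over their backs; the gripper's body (75 mm by 187 mm) begins 45 mm behind the grasp point.
Start: joints at [-1.219, 0.689, -0.195, 1.565, 0.157, 0.902, -0.215], TCP at [0.195, 0.594, 0.303] pointing down, gripper open.
Joint ranges: [-3.01, 3.01], [-0.46, 2.08], [-1.47, 1.51], [0.13, 2.56], [-1, 4.14], [0.04, 2.09], [-2.66, 2.66]. Speed limits (rad/s): [2.57, 2.57, 3.14, 3.14, 3.14, 3.14, 3.14].

## Interface

Orientations are given as a unit quaternion [x, y, z, w].
In Python, from plant import monitor, snapshot, workorder, finder gives the robot as it stands.
- The arm moves only by the tool carry_out, never from a script. Its argument "motion" is one flat list of numbers, 6 for each row, row after row: the shift along the tool's x, y, z in cm, then the turn, a rotation vector about the tool's x, y, z in rad. In form: [x, y, z, rx, ry, rz, x, y, z, rx, ry, rz, ...]. A call has 1 to 8 rows; each row shifts and turns the commanded pose from where the row before left it, along the tool's axes as they then stand; what a row does not reach is not made up. A row lasts 1/8 s, in which the tool goes at most 62.5 mm and 10.7 degrees, less where a joint would pass 70% of its speed; a pose out of reach is approached as far as the arm can. A call with a gripper value outside its range is refused whole. "hand" is the finger opening in cm, from 0 to 8.81, set as the call begins (left out, the last holds). The fingers move at their own pace and stop on an object; "grip_force" is the grip in N (left out, the last holds). Time passes only in rows, so rows that do not move let the fingers close. It gives the time, the measured TCP pose, the force and the opening at its end, in the units of the state.
- monitor.get_state(): the state, without advancing time (a new reading comes with each control period).
- snapshot(name): name is "side" or "top" or "wrist"; returns a dict with "frame" (400x640x3 uint8, red, green, blue), "range_z" (400x640 float32, m along the optical axis (not along the pixel's ray), 0 where there is no reading), "fx", "fy", "cx", "cy" (pixels), "rvec" (rotation vector, rad) and "tvec" (3), from world to camera coordinates, as OpenCV has them; the wrist camera has in their place "hand_eye" (4x4, takes a point from camera to tool coordinates, whose origin is the TCP and whose axes are the flange's). Camera axes: x right, y down, z forward; pixel columns grow to the right and rows downward; lengths in m; the calibration is good to about 2 mm. A picture is of the moment at which its call begins: read the wrist's pose just before it.
- workorder.finish_job(): hands the job in, once; it reports no verdict.
Trained networks look in a picture, given as the dict that the camera call returned (one of the last four; its "shot" number tells which), for a name from the list of things; names that differ only in an ending like _2 or _b are one class to them, and where a whole thing is asked for, a point or a joint stands for the part that bears it (a point fixed in the world has none). Each returns a list of dicts, best first, with "p" (0 to 1); they miss things now and then, are a little off and sometimes report something else, mostly with a low value. They report only what shows in the picture. A call takes as long as a camera call. They do not tell look-alikes from the thing itself.
- finder.masks_of(picture, thing): "pixels" (400x640 bool, what is visible of it) and "extent" ([left, top, right, bottom] in pixels, round what is visible of it).
The state is a dict: "clock": time; "q": joint angles; "qd": joint speeds; "joint_torque": joint torques, N m; "tool_pos": TCP position; "eef_rot": TCP orientation; "contact_force": force on the tool from outside, world axes, zero at the start; "moment": the same for the moment, N m; "opening": opening from 0.0 (shut) to 1.0 (fully open).
Only numpy, scipy, OpenCV 4.12 (cv2) and the standard library are available. Lean on these libraries where they do the work, as an engineer would, in place of code of your own. Each camera call takes 0.05 s, during which the arm holds its last target. There are 200 camera calls.

## Task

Turn the isolator handle from ON to OFF before touching any cartridge, and leave it off while you work. Lift every used (orange) cartridge out of the cradle and lay it flat in the white tray, and lower every fresh (blue) cartridge into a slot pair of the cradle, any one you like, until both axle ends are fully home on the slot bottoms and the block hangs midway between the plates. Once all that is done turn the isolator fully back to ON; leave the other things on the bench where they are.

Things in the scene. Friction and masses are not known exactly. Their poses are not given: they have to be found in the camera images.
- cradle: Grey cradle, fixed; origin on the bench under its centre. Two upright plates 8 mm thick, 230 mm long along its y, mid-planes at x = -40 and +40 mm (72 mm clear between), tops 94 mm high. Each has open slots at y = -90, 0, +90 mm, 10.5 mm wide, flat bottoms 62 mm high, 45-degree lead-in 26 mm wide at the top. Cartridges lie axle along x, an end in each plate, block between. Base 115 x 240 x 12 mm.
- slot0 (a point): Where the centre of a cartridge is when fully home in slot pair 0 (y = -90 mm on the cradle): midway between the plates, 4 mm above the slot bottoms, 66 mm above the bench. Axes as the cradle.
- slot1 (a point): Where the centre of a cartridge is when fully home in slot pair 1 (y = 0 mm on the cradle): midway between the plates, 4 mm above the slot bottoms, 66 mm above the bench. Axes as the cradle.
- slot2 (a point): Where the centre of a cartridge is when fully home in slot pair 2 (y = 90 mm on the cradle): midway between the plates, 4 mm above the slot bottoms, 66 mm above the bench. Axes as the cradle.
- isolator (a joint): Rotary power isolator: 0 = ON, 1.571 = OFF (a quarter turn anticlockwise seen from above turns it off), with end stops at both. An over-centre spring pulls the handle to the nearer stop (about 0.12 N m at the stops, none half-way), so a handle left between springs to the nearer side.
- isolator_grip (a point): On the isolator's red bar handle, on its vertical turning axis, 87 mm above the bench; turns with it. Bar: 70 mm long along the point's x, 16 mm wide, from 62 to 98 mm high, white stripe on top at its +x end (the pointer). Pointer at red dot = OFF, at green dot = ON. Below: 48 mm black hub (top 62 mm high) on a grey box 76 x 76 x 55 mm, yellow top.
- fresh0: Fresh sample cartridge, blue: clear square block, coloured end caps and core, 60 mm long (its x), 44 x 44 mm across, on a steel axle 8 mm thick and 116 mm long through its centre along x. Origin at its centre. Alike whichever of its four sides is up. 0.25 kg. Starts flat on the black mat, centre 24 mm above the bench. May be absent.
- fresh1: Fresh sample cartridge, blue: clear square block, coloured end caps and core, 60 mm long (its x), 44 x 44 mm across, on a steel axle 8 mm thick and 116 mm long through its centre along x. Origin at its centre. Alike whichever of its four sides is up. 0.25 kg. Starts flat on the black mat, centre 24 mm above the bench. May be absent.
- fresh2: Fresh sample cartridge, blue: clear square block, coloured end caps and core, 60 mm long (its x), 44 x 44 mm across, on a steel axle 8 mm thick and 116 mm long through its centre along x. Origin at its centre. Alike whichever of its four sides is up. 0.25 kg. Starts flat on the black mat, centre 24 mm above the bench. May be absent.
- used0: Used sample cartridge, orange: clear square block, coloured end caps and core, 60 mm long (its x), 44 x 44 mm across, on a steel axle 8 mm thick and 116 mm long through its centre along x. Origin at its centre. Alike whichever of its four sides is up. 0.25 kg. Starts home in slot pair 0 of the cradle. May be absent.
- used1: Used sample cartridge, orange: clear square block, coloured end caps and core, 60 mm long (its x), 44 x 44 mm across, on a steel axle 8 mm thick and 116 mm long through its centre along x. Origin at its centre. Alike whichever of its four sides is up. 0.25 kg. Starts home in slot pair 1 of the cradle. May be absent.
- used2: Used sample cartridge, orange: clear square block, coloured end caps and core, 60 mm long (its x), 44 x 44 mm across, on a steel axle 8 mm thick and 116 mm long through its centre along x. Origin at its centre. Alike whichever of its four sides is up. 0.25 kg. Starts home in slot pair 2 of the cradle. May be absent.
- tray: White open tray for used cartridges, fixed to the bench: outside 200 mm (its x) x 166 mm (its y), 42 mm high, walls and floor 5 mm thick. Origin at the centre of its underside, on the bench. Two cartridges fit side by side with their axles along its y.
- mat: Black rubber mat 250 mm (its x) x 200 mm (its y), 2 mm thick, fixed; origin at the centre of its underside. The fresh cartridges start on it in a staggered row along its x, about 80 mm apart, axles roughly along its y.
- beaker: Bystander, to be left alone. Small glass cup, 42 mm across, 55 mm high, origin at the centre of its underside.
- jar: Bystander, to be left alone. Small closed jar, 40 mm across, 60 mm high, origin at the centre of its underside.
- post: Bystander, to be left alone. Steel optics post, 75 mm high on a 32 mm foot; origin under the foot.
- wrench: Bystander, to be left alone. Wrench lying along its x; origin at the middle of its underside.
- tipbox: Bystander, to be left alone. Green box 85 x 65 x 50 mm, origin at the centre of its underside.
Not all that is in view belongs to the job. Leave any pink look-alike of the used1 alone. What is shaped like the part that bears isolator but purple is not meant.

How it is judged:
By the outcome, as a careful person would: the job done as asked, in the order asked, and still so for the second after the job is handed in, with the robot touching nothing.
Of fresh0, fresh1, fresh2 only 2 to 3 are there at a start; the rules pass over those that are not, and their reading is None.
Of used0, used1, used2 only 1 to 2 are there at a start; the rules pass over those that are not, and their reading is None.
At some moment in a run one of fresh0, fresh1, fresh2 may be knocked a few centimetres aside while the robot is not near it.
Once in a run the grip may slacken for a moment while it holds something.
It also fails if it takes over 210 s, if anything falls off the work surface, if the arm or the gripper's body presses on something with over 40 N, if the wrist force passes 120 N, or if a joint passes its speed limit or range.

## Working session

There is one attempt and no reset: what is moved stays moved. The work goes in short steps, Python scripts to look and compute and a tool call to move; the robot and the scene stay as the last step left them, time stands still between calls to the robot, and variables do not carry over. Pictures are saved under pics/ and viewed, about 12 in all and at most 16, crops included, and the job is handed in when it is done.

Besides the shell and the picture viewer there is one more tool, called after ">>>" as name(argument=value, ...), one argument or row to a line, values as JSON. carry_out: Moves the arm, as the interface text tells. Its arguments: {"type":"object","properties":{"motion":{"type":"array"},"hand":{"type":"number"},"grip_force":{"type":"number"}},"required":["motion"]}

```bash
mkdir -p pics; ls
cat > h.py <<'E'
import numpy as np,cv2
from scipy.spatial.transform import Rotation as R
from plant import monitor,snapshot,workorder,finder
def Twc(p,s=None):
    T=np.eye(4)
    if "hand_eye" in p:
        T[:3,:3]=R.from_quat(s["eef_rot"]).as_matrix();T[:3,3]=s["tool_pos"];return T@np.array(p["hand_eye"])
    M=np.eye(4);M[:3,:3]=cv2.Rodrigues(np.array(p["rvec"],float))[0];M[:3,3]=np.ravel(p["tvec"]);return np.linalg.inv(M)
def cloud(p,s=None):
    v,u=np.mgrid[:400,:640];z=p["range_z"]
    P=np.stack([(u-p["cx"])/p["fx"]*z,(v-p["cy"])/p["fy"]*z,z],-1)
    T=Twc(p,s);W=P@T[:3,:3].T+T[:3,3];W[z<=0]=np.nan;return W
def shot(n):
    s=monitor.get_state();p=snapshot(n);return p,s,cloud(p,s)
def save(n,im,k=1):
    cv2.imwrite("pics/"+n,cv2.resize(im[...,::-1],None,fx=k,fy=k,interpolation=cv2.INTER_CUBIC))
E
python3 - <<'E'
from h import *
s=monitor.get_state();print(s)
ims=[]
for n in("top","side"):
    p,s,W=shot(n);ims.append(p["frame"]);print(n,Twc(p,s).round(3).tolist(),p["fx"])
    for t in("cradle","isolator","fresh0","used0","tray","mat","beaker","jar","post","wrench","tipbox"):
        for d in finder.masks_of(p,t):
            m=d["pixels"];q=W[m];q=q[~np.isnan(q[:,0])]
            if len(q):print(t,round(d["p"],2),d["extent"],np.median(q,0).round(3),np.percentile(q[:,2],98).round(3))
save("a.png",np.vstack(ims),.75)
E
```

```text
pics
{'clock': 0.0, 'q': array([-1.21918443,  0.6899619 , -0.19450965,  1.56634327,  0.15730722,
        0.90250155, -0.21509364]), 'qd': array([-3.48809869e-04,  3.11130623e-04,  4.53384137e-04,  1.32440978e-03,
       -2.36539184e-04, -4.06285007e-04, -9.10276263e-05]), 'joint_torque': array([ 1.28112475e-06, -5.27551889e+01, -1.26672529e+00, -1.53426075e+01,
       -5.26136812e-02,  6.44539236e-03,  1.65593460e-04]), 'tool_pos': array([0.19518723, 0.59319654, 0.3019238 ]), 'eef_rot': array([ 1.58192645e-01,  9.87407847e-01, -9.08051500e-04, -7.28594972e-05]), 'contact_force': array([-0.52851334, -0.41641007,  0.28444152]), 'moment': array([-0.06501278,  0.03121521,  0.03341836]), 'opening': 1.0022710059057394}
top [[-0.036, -0.979, 0.201, 0.328], [-0.999, 0.036, -0.007, 0.001], [-0.001, -0.201, -0.98, 1.015], [0.0, 0.0, 0.0, 1.0]] 371.9856212986314
cradle 0.74 [275.9, 141.0, 361.7, 192.7] [0.62  0.001 0.017] 0.096
isolator 0.97 [399.4, 276.5, 421.3, 307.4] [ 0.287 -0.202  0.09 ] 0.102
isolator 0.57 [321.8, 209.7, 341.1, 238.9] [ 0.451 -0.02   0.069] 0.102
fresh0 0.88 [203.7, 174.6
[... 1714 characters left out ...]
] [ 0.723 -0.298  0.036] 0.045
used0 0.65 [332.5, 170.4, 370.6, 198.1] [ 0.616 -0.015  0.084] 0.093
tray 0.7 [320.9, 265.3, 472.2, 393.4] [ 0.503 -0.333  0.006] 0.042
tray 0.2 [276.6, 194.2, 308.1, 222.3] [ 0.447 -0.03   0.081] 0.099
mat 0.74 [214.9, 132.8, 316.4, 181.5] [0.502 0.294 0.002] 0.005
beaker 0.58 [242.0, 183.6, 264.3, 205.9] [0.41  0.113 0.038] 0.056
jar 0.65 [301.3, 238.5, 317.9, 272.7] [ 0.431 -0.142  0.045] 0.061
post 0.56 [387.3, 153.9, 399.0, 178.8] [0.776 0.069 0.027] 0.071
wrench 0.65 [398.5, 189.7, 458.4, 240.5] [ 0.766 -0.114  0.006] 0.009
tipbox 0.73 [331.7, 118.8, 359.9, 149.0] [0.747 0.271 0.04 ] 0.052
tipbox 0.22 [212.1, 135.4, 315.6, 184.0] [0.503 0.297 0.002] 0.004
```

View pics/a.png

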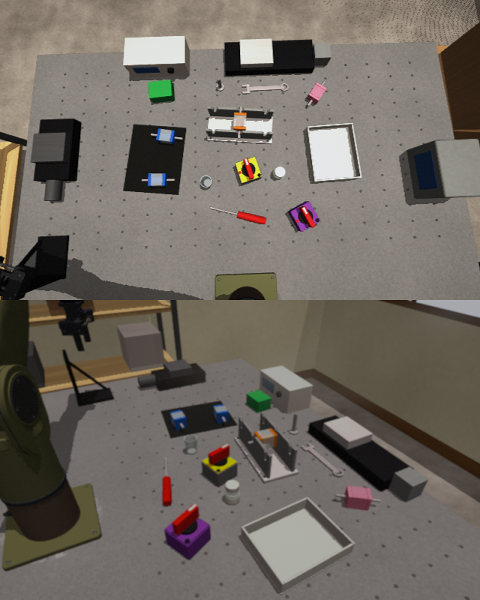

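Run:
```python
from h import *
p,s,W=shot("top");f=p["frame"]
a=cv2.resize(f[195:325,310:430],(360,390),interpolation=2);b=cv2.resize(f[130:205,265:375],(440,300),interpolation=2)
b=np.vstack([b,np.zeros((90,440,3),np.uint8)])
save("b.png",np.hstack([a,b]))
```

```text
(no output)
```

View pics/b.png

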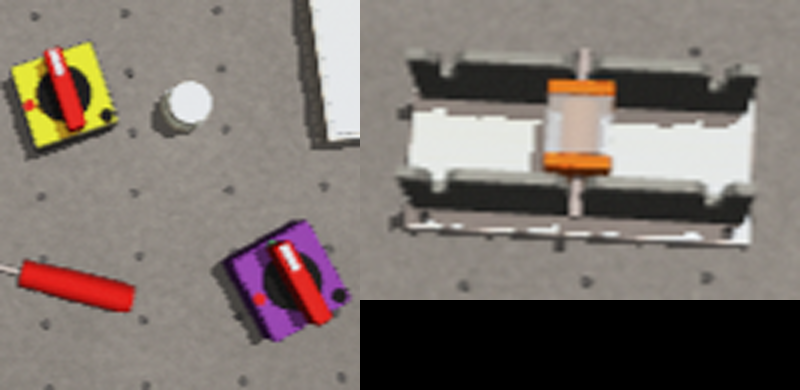

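The top view shows the yellow-topped isolator at (332,224), pointer roughly along +x, with a red dot on its left. The purple one at (410,292) is the decoy. There is one orange used cartridge in the middle slot at (321,162); the pink one at (422,125) is a look-alike. Two blue cartridges lie on the mat at (221,182) and (216,237), and the tray is at (443,204).

I'll go above the yellow isolator first.

```bash
cat >> h.py <<'E'
def yaw(s):
    x=R.from_quat(s["eef_rot"]).as_matrix()[:,0];return np.arctan2(x[1],x[0])
def down(y): return R.from_matrix(np.array([[np.cos(y),np.sin(y),0],[np.sin(y),-np.cos(y),0],[0,0,-1.]]))
def plan(x,y,z,yw,cur=None,step=5.5):
    """translate then rotate; cur=(pos,R) or measured"""
    if cur is None: s=monitor.get_state();cur=(np.array(s["tool_pos"]),R.from_quat(s["eef_rot"]))
    d=cur[1].inv().apply(np.array([x,y,z])-cur[0])*100
    n=max(1,int(np.ceil(np.linalg.norm(d)/step)));r=(cur[1].inv()*down(yw)).as_rotvec();k=max(1,int(np.ceil(np.linalg.norm(r)/.17)))
    print("T",n,"x",(d/n).round(2).tolist(),"total",d.round(2).tolist(),"| R",k,"x",(r/k).round(3).tolist())
    return np.array([x,y,z]),down(yw)
E
python3 - <<'E'
from h import *
plan(.40,-.02,.32,np.radians(14))
p,s,W=shot("wrist");print(np.array(p["hand_eye"]).round(3).tolist(),p["fx"])
E
```

```text
T 12 x [-3.22, -4.33, -0.14] total [-38.62, -51.9, -1.73] | R 16 x [0.0, -0.0, 0.161]
[[0.0, -0.96, -0.28, 0.073], [1.0, -0.0, 0.002, -0.0], [-0.002, -0.28, 0.96, -0.082], [0.0, 0.0, 0.0, 1.0]] 296.7245722787099
```

>>> carry_out(
  motion=[-3.2,-4.3,-0.15,0,0,0,-3.2,-4.3,-0.15,0,0,0,-3.2,-4.3,-0.15,0,0,0,-3.2,-4.3,-0.15,0,0,0,-3.2,-4.3,-0.15,0,0,0,-3.2,-4.3,-0.15,0,0,0,-3.2,-4.3,-0.15,0,0,0,-3.2,-4.3,-0.15,0,0,0],
  hand=6,
)

```text
clock: 2.3
tool_pos: [0.3316, 0.1856, 0.315]
eef_rot: [0.158, 0.987, 0.0, 0.0]
contact_force: [1.8, -0.2, -0.1]
opening: 0.681
```

>>> carry_out(
  motion=[-3.2,-4.3,-0.15,0,0,0,-3.2,-4.3,-0.15,0,0,0,-3.2,-4.3,-0.15,0,0,0,-3.2,-4.3,-0.15,0,0,0,0,0,0,0,0,0.16,0,0,0,0,0,0.16,0,0,0,0,0,0.16,0,0,0,0,0,0.16],
)

```text
clock: 3.3
tool_pos: [0.399, -0.0165, 0.3209]
eef_rot: [0.463, 0.886, 0.0, 0.0]
contact_force: [-0.2, 0.6, 0.4]
opening: 0.678
```

>>> carry_out(
  motion=[0,0,0,0,0,0.16,0,0,0,0,0,0.16,0,0,0,0,0,0.16,0,0,0,0,0,0.16,0,0,0,0,0,0.16,0,0,0,0,0,0.16,0,0,0,0,0,0.16,0,0,0,0,0,0.16],
)

```text
clock: 4.3
tool_pos: [0.399, -0.0163, 0.3209]
eef_rot: [0.901, 0.434, 0.0, 0.0]
contact_force: [-0.1, -0.8, 0.9]
opening: 0.683
```

>>> carry_out(
  motion=[0,0,0,0,0,0.16,0,0,0,0,0,0.16,0,0,0,0,0,0.16,0,0,0,0,0,0.16,0,0,0,0,0,0],
)

```text
clock: 4.92
tool_pos: [0.399, -0.0163, 0.3208]
eef_rot: [0.991, 0.133, 0.0, 0.0]
contact_force: [0.4, 0.2, 0.1]
opening: 0.685
```

```bash
cat >> h.py <<'E'
def rect(q):
    q=q[~np.isnan(q[:,0])];(c,wh,a)=cv2.minAreaRect((q[:,:2]*1000).astype(np.float32))
    if wh[0]<wh[1]: a+=90;wh=wh[::-1]
    return np.round(c,1),np.round(wh,1),round((a+90)%180-90,1),np.percentile(q[:,2],[50,98]).round(4)
E
python3 - <<'E'
from h import *
p,s,W=shot("wrist");print(s["clock"],s["tool_pos"],np.degrees(yaw(s)),s["q"].round(2))
f=p["frame"].copy()
for d in finder.masks_of(p,"isolator"):
    m=d["pixels"];q=W[m];print(d["p"],d["extent"],rect(q),rect(q[q[:,2]>.094]))
    z=W[...,2];mm=m&(z>.094);print(mm.sum())
save("c.png",f)
np.savez("iso.npz",f=f,W=W)
E
```

```text
4.925 [ 0.39896481 -0.01626602  0.32076363] 15.22957016205993 [-0.43  0.42  0.52  2.2  -0.36  0.6  -0.95]
0.7 [320.2, 105.7, 357.8, 174.3] (array([449.6, -23.3]), array([64.3, 46.8]), 47.0, array([0.097 , 0.1002])) (array([449. , -23.4]), array([69.3, 16.1]), 15.9, array([0.0982, 0.1004]))
1071Traceback (most recent call last):
  File "<stdin>", line 5, in <module>
  File "h.py", line 30, in rect
    return np.round(c,1),np.round(wh,1),round((a+90)%180-90,1),np.percentile(q[:,2],[50,98]).round(4)
                                                               ~~~~~~~~~~~~~^^^^^^^^^^^^^^^^
    return _quantile_unchecked(
        a, q, axis, out, overwrite_input, method, keepdims, weights)
    return _ureduce(a,
                    func=_quantile_ureduce_func,
    ...<5 lines>...
                    overwrite_input=overwrite_input,
                    method=method)
    r = func(a, **kwargs)
    result = _quantile(arr,
                       quantiles=q,
    ...<2 lines>...
                       out=out,
                       weights=wgt)
    slices_having_nans = np.isnan(arr[-1, ...])
                                  ~~~^^^^^^^^^
IndexError: index -1 is out of bounds for axis 0 with size 0
```

Run:
```python
from h import *
c=plan(.449,-.0234,.30,np.radians(15.9))
plan(.449,-.0234,.135,np.radians(15.9),c)
```

```text
T 1 x [4.64, 2.01, 2.08] total [4.64, 2.01, 2.08] | R 1 x [-0.0, -0.0, -0.01]
T 3 x [0.0, 0.0, 5.5] total [0.0, 0.0, 16.5] | R 1 x [0.0, 0.0, 0.0]
```

>>> carry_out(
  motion=[2.32,1.0,1.04,0,0,-0.01,2.32,1.0,1.04,0,0,0,0,0,4,0,0,0,0,0,4,0,0,0,0,0,4,0,0,0,0,0,3,0,0,0,0,0,1.5,0,0,0,0,0,0,0,0,0],
)

```text
clock: 6.02
tool_pos: [0.4486, -0.0234, 0.1341]
eef_rot: [0.991, 0.137, -0.001, -0.001]
contact_force: [0.4, -0.3, 0.7]
opening: 0.684
```

>>> carry_out(
  motion=[0,0,0,0,0,0,0,0,0,0,0,0,0,0,0,0,0,0,0,0,0,0,0,0,0,0,0,0,0,0],
  hand=0,
  grip_force=25,
)

```text
clock: 6.65
tool_pos: [0.449, -0.0234, 0.1351]
eef_rot: [0.991, 0.137, 0.0, 0.0]
contact_force: [-0.1, -0.0, 2.5]
opening: 0.179
```

>>> carry_out(
  motion=[0,0,0,0,0,-0.16,0,0,0,0,0,-0.16,0,0,0,0,0,-0.16,0,0,0,0,0,-0.16,0,0,0,0,0,-0.16],
)

```text
clock: 7.28
tool_pos: [0.4494, -0.024, 0.1351]
eef_rot: [0.858, 0.513, 0.0, 0.001]
contact_force: [1.5, -1.2, 1.8]
opening: 0.178
```

>>> carry_out(
  motion=[0,0,0,0,0,-0.16,0,0,0,0,0,-0.16,0,0,0,0,0,-0.16,0,0,0,0,0,-0.16,0,0,0,0,0,-0.13,0,0,0,0,0,0],
)

```text
clock: 8.02
tool_pos: [0.4501, -0.024, 0.1351]
eef_rot: [0.605, 0.796, 0.001, 0.001]
contact_force: [3.1, -2.4, 0.6]
opening: 0.178
```

>>> carry_out(
  motion=[0,0,0,0,0,0,0,0,0,0,0,0,0,0,-1,0,0,0,0,0,-4,0,0,0,0,0,-5,0,0,0,0,0,-5,0,0,0,0,0,-3,0,0,0,0,0,0,0,0,0],
  hand=6,
)

```text
clock: 9.02
tool_pos: [0.4495, -0.0233, 0.3173]
eef_rot: [0.604, 0.797, 0.002, 0.002]
contact_force: [0.1, 0.1, 0.5]
opening: 0.682
```

Run:
```python
from h import *
p,s,W=shot("wrist");print(s["clock"],s["tool_pos"],np.degrees(yaw(s)))
for d in finder.masks_of(p,"isolator"):
    q=W[d["pixels"]];q=q[q[:,2]>.094]
    if len(q)>50:print(d["p"],d["extent"],rect(q))
save("c.png",p["frame"])
plan(.58,0.0,.36,np.radians(0))
```

```text
9.025 [ 0.44946946 -0.02326991  0.31726221] 105.62262868029711
0.98 [303.0, 151.9, 338.8, 218.0] (array([449.7, -22.8]), array([69. , 15.5]), -73.9, array([0.0981, 0.1005]))
T 3 x [-0.43, 4.44, -1.51] total [-1.3, 13.32, -4.53] | R 11 x [-0.0, 0.0, 0.168]
```

View pics/c.png

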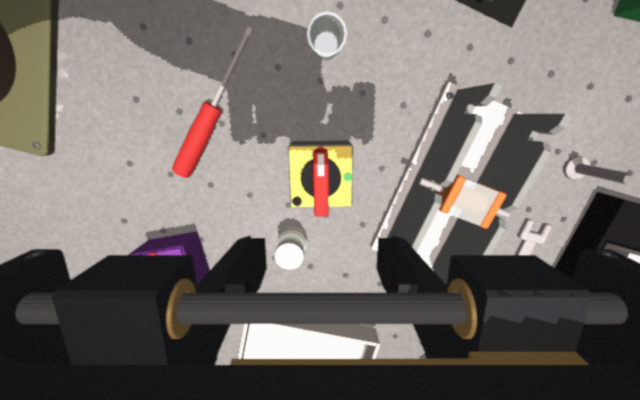

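The handle is now OFF: its angle went from 15.9° to 106.1°, the pointer covers the red dot and the green dot shows at (347,177). Next, the cradle.

>>> carry_out(
  motion=[-0.4,4.4,-1.5,0,0,0,-0.4,4.4,-1.5,0,0,0,-0.4,4.4,-1.5,0,0,0,0,0,0,0,0,0.168,0,0,0,0,0,0.168,0,0,0,0,0,0.168,0,0,0,0,0,0.168,0,0,0,0,0,0.168],
)

```text
clock: 10.12
tool_pos: [0.5783, 0.0008, 0.3577]
eef_rot: [0.878, 0.479, -0.002, -0.001]
contact_force: [-0.5, 1.2, -0.1]
opening: 0.679
```

>>> carry_out(
  motion=[0,0,0,0,0,0.168,0,0,0,0,0,0.168,0,0,0,0,0,0.168,0,0,0,0,0,0.168,0,0,0,0,0,0.168,0,0,0,0,0,0.168,0,0,0,0,0,0],
)

```text
clock: 11.0
tool_pos: [0.5785, 0.001, 0.358]
eef_rot: [1.0, -0.001, -0.002, 0.001]
contact_force: [-0.6, -0.3, 0.8]
opening: 0.681
```

Run:
```python
from h import *
p,s,W=shot("wrist");print(s["clock"],s["tool_pos"],np.degrees(yaw(s)),s["q"].round(2))
for t in("used0","cradle"):
  for d in finder.masks_of(p,t):
    q=W[d["pixels"]];print(t,d["p"],d["extent"])
    for lo,hi in((.083,.092),(.089,.1),(.005,.02)):
        m=(q[:,2]>lo)&(q[:,2]<hi)
        if m.sum()>50:print(lo,m.sum(),rect(q[m]))
save("d.png",p["frame"]);np.savez("cr.npz",f=p["frame"],W=W)
```

```text
11.0 [0.57846844 0.00095353 0.35803559] -0.13903216646127675 [-0.33  0.6   0.43  1.66 -0.29  0.96 -1.37]
used0 0.95 [517.6, 1.2, 596.1, 84.4]
0.005 380 (array([ 727.4, -274.4]), array([83.2, 34. ]), -0.5, array([0.0129, 0.0198]))
used0 0.58 [301.2, 92.4, 343.1, 184.9]
0.083 1815 (array([6.172e+02, 6.000e-01]), array([59.9, 43.8]), -5.1, array([0.0875, 0.0894]))
0.089 102 (array([6.179e+02, 3.000e-01]), array([56.5, 41.3]), -4.0, array([0.0893, 0.0905]))
cradle 0.81 [221.8, 86.6, 428.1, 189.8]
0.083 706 (array([6.172e+02, 5.000e-01]), array([228.3,  88. ]), 84.8, array([0.0886, 0.0919]))
0.089 2380 (array([6.171e+02, 5.000e-01]), array([229.7,  88.3]), 85.0, array([0.0942, 0.0958]))
0.005 8552 (array([6.174e+02, 3.000e-01]), array([239.6, 114.7]), 85.0, array([0.0124, 0.0146]))
```

View pics/d.png

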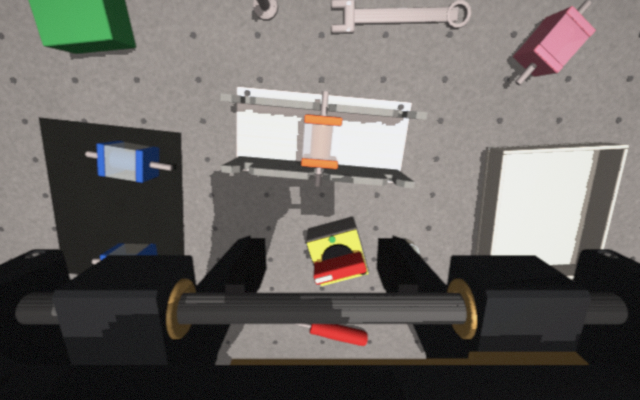

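Run:
```python
from h import *
c=plan(.6172,.0005,.30,np.radians(-5.1))
c=plan(.6172,.0005,.1135,np.radians(-5.1),c)
p,s,W=shot("top")
for t in("tray",):
  for d in finder.masks_of(p,t):
    q=W[d["pixels"]];
    for lo,hi in((.038,.046),(.003,.009)):
        m=(q[:,2]>lo)&(q[:,2]<hi)
        if m.sum()>50:print(lo,m.sum(),rect(q[m]))
```

```text
T 2 x [1.92, 0.01, 2.95] total [3.84, 0.02, 5.9] | R 1 x [0.0, 0.002, 0.087]
T 4 x [0.0, 0.0, 4.66] total [0.0, 0.0, 18.65] | R 1 x [0.0, 0.0, 0.0]
0.038 524 (array([ 507.7, -329.3]), array([200.3, 167.6]), 2.8, array([0.0424, 0.0452]))
0.003 3266 (array([ 512.7, -337.9]), array([212.5, 185.6]), 2.9, array([0.0061, 0.0088]))
```

>>> carry_out(
  motion=[1.92,0,2.95,0,0,0.087,1.92,0,2.95,0,0,0,0,0,4.2,0,0,0,0,0,4.2,0,0,0,0,0,4.2,0,0,0,0,0,3,0,0,0,0,0,0,0,0,0],
)

```text
clock: 12.12
tool_pos: [0.6161, -0.0011, 0.1429]
eef_rot: [0.999, -0.045, -0.002, -0.0]
contact_force: [-0.5, -0.3, 0.3]
opening: 0.684
```

Run:
```python
from h import *
s=monitor.get_state();print(s["tool_pos"],np.degrees(yaw(s)));plan(.6172,.0005,.1135,np.radians(-5.1))
```

```text
[ 0.6160888  -0.00107432  0.1428502 ] -5.192808578734679
T 1 x [0.11, -0.17, 2.93] total [0.11, -0.17, 2.93] | R 1 x [-0.0, 0.005, -0.002]
```

>>> carry_out(
  motion=[0.1,-0.15,1.4,0,0.004,0,0,0,1.4,0,0,0,0,0,0,0,0,0],
)

```text
clock: 12.5
tool_pos: [0.6182, 0.0005, 0.1162]
eef_rot: [0.999, -0.045, 0.001, -0.0]
contact_force: [0.1, 0.1, 0.6]
opening: 0.682
```

>>> carry_out(
  motion=[0,0,0,0,0,0,0,0,0,0,0,0,0,0,0,0,0,0,0,0,0,0,0,0],
  hand=2,
  grip_force=40,
)

```text
clock: 13.0
tool_pos: [0.6191, 0.0002, 0.1174]
eef_rot: [0.999, -0.046, 0.003, 0.0]
contact_force: [-0.4, 0.5, 3.2]
opening: 0.495
```

>>> carry_out(
  motion=[0,0,-2,0,0,0,0,0,-3,0,0,0,0,0,-4,0,0,0,0,0,-5,0,0,0,0,0,-2,0,0,0,0,0,0,0,0,0],
)

```text
clock: 13.75
tool_pos: [0.6186, 0.0001, 0.2792]
eef_rot: [0.999, -0.046, 0.004, -0.0]
contact_force: [0.0, -0.1, -2.8]
opening: 0.497
```

Run:
```python
from h import *
c=plan(.508,-.329,.27,np.radians(92.8))
c=plan(.508,-.329,.08,np.radians(92.8),c)
```

```text
T 7 x [-1.15, 4.83, 0.12] total [-8.02, 33.78, 0.84] | R 11 x [0.001, -0.001, -0.156]
T 4 x [0.0, 0.0, 4.75] total [0.0, 0.0, 19.0] | R 1 x [0.0, 0.0, 0.0]
```

>>> carry_out(
  motion=[-1.15,4.83,0.1,0,0,0,-1.15,4.83,0.1,0,0,0,-1.15,4.83,0.1,0,0,0,-1.15,4.83,0.1,0,0,0,-1.15,4.83,0.1,0,0,0,-1.15,4.83,0.1,0,0,0,-1.15,4.83,0.1,0,0,0,0,0,0,0,0,-0.156],
)

```text
clock: 14.75
tool_pos: [0.5032, -0.3343, 0.2684]
eef_rot: [1.0, 0.03, -0.0, 0.002]
contact_force: [0.9, 0.6, -2.7]
opening: 0.498
```

>>> carry_out(
  motion=[0,0,0,0,0,-0.156,0,0,0,0,0,-0.156,0,0,0,0,0,-0.156,0,0,0,0,0,-0.156,0,0,0,0,0,-0.156,0,0,0,0,0,-0.156,0,0,0,0,0,-0.156,0,0,0,0,0,-0.156],
)

```text
clock: 15.75
tool_pos: [0.5061, -0.3285, 0.2681]
eef_rot: [0.791, 0.612, 0.001, -0.0]
contact_force: [0.4, -0.3, -3.1]
opening: 0.491
```

>>> carry_out(
  motion=[0,0,0,0,0,-0.156,0,0,0,0,0,-0.156,0,0,0,0,0,0],
)

```text
clock: 16.12
tool_pos: [0.5062, -0.3288, 0.2683]
eef_rot: [0.688, 0.725, 0.001, 0.0]
contact_force: [0.2, 0.2, -2.9]
opening: 0.495
```

Run:
```python
from h import *
s=monitor.get_state();print(s["clock"],s["tool_pos"],np.degrees(yaw(s)),s["q"].round(2))
plan(.508,-.329,.08,np.radians(92.8))
p,s,W=shot("top");save("e.png",p["frame"][130:330,330:520],3)
```

```text
16.125 [ 0.50618188 -0.32879835  0.26828785] 92.98929379973444 [ 0.6   0.7  -0.17  1.67  0.15  0.78  0.41]
T 4 x [-0.01, 0.04, 4.71] total [-0.06, 0.15, 18.83] | R 1 x [0.002, -0.002, 0.003]
```

View pics/e.png

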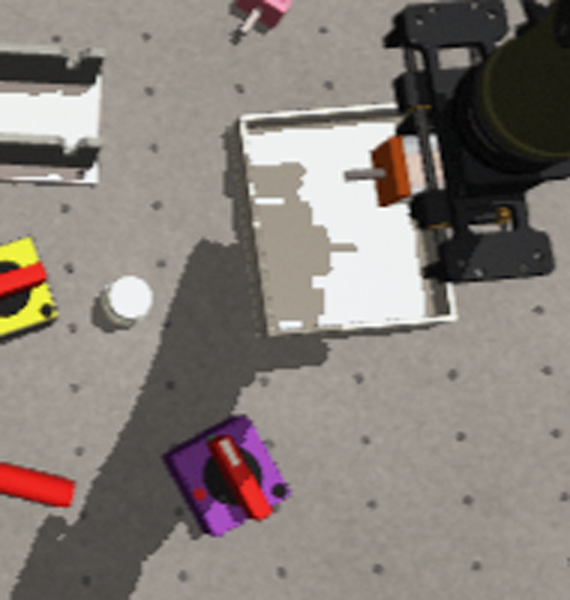

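>>> carry_out(
  motion=[0,0,4.5,0,0,0,0,0,4.5,0,0,0,0,0,4.5,0,0,0,0,0,3.5,0,0,0,0,0,1.3,0,0,0,0,0,0,0,0,0],
)

```text
clock: 16.92
tool_pos: [0.5078, -0.329, 0.0862]
eef_rot: [0.688, 0.726, 0.001, 0.001]
contact_force: [-0.7, 0.0, -2.6]
opening: 0.499
```

>>> carry_out(
  motion=[0,0,0.4,0,0,0,0,0,0.2,0,0,0,0,0,0,0,0,0],
)

```text
clock: 17.3
tool_pos: [0.5081, -0.3293, 0.0812]
eef_rot: [0.688, 0.726, 0.001, 0.002]
contact_force: [-0.6, 0.3, -1.5]
opening: 0.496
```

>>> carry_out(
  motion=[0,0,0.3,0,0,0,0,0,0,0,0,0],
)

```text
clock: 17.55
tool_pos: [0.5083, -0.3295, 0.0786]
eef_rot: [0.688, 0.726, 0.001, 0.002]
contact_force: [-0.5, -0.8, 4.8]
opening: 0.498
```

>>> carry_out(
  motion=[0,0,0,0,0,0,0,0,0,0,0,0,0,0,0,0,0,0,0,0,-2,0,0,0,0,0,-4,0,0,0,0,0,-5,0,0,0,0,0,-6,0,0,0,0,0,-5,0,0,0],
  hand=6,
)

```text
clock: 18.55
tool_pos: [0.5071, -0.3291, 0.3014]
eef_rot: [0.688, 0.726, 0.002, 0.003]
contact_force: [1.5, 0.0, -0.4]
opening: 0.682
```

Run:
```python
from h import *
p,s,W=shot("top")
for d in finder.masks_of(p,"fresh0"):
    q=W[d["pixels"]];m=(q[:,2]>.04)
    if m.sum()>20:print("fresh",d["p"],d["extent"],rect(q[m]))
p,s,W=shot("wrist")
for d in finder.masks_of(p,"used0"):
    q=W[d["pixels"]];m=(q[:,2]>.04)
    if m.sum()>20:print("used",d["p"],d["extent"],rect(q[m]),rect(q))
# to above mat
a=plan(.6,0,.32,np.radians(93));plan(.50,.30,.36,np.radians(93),a)
```

```text
fresh 0.87 [195.3, 226.7, 233.2, 247.9] (array([430.1, 297.1]), array([60.4, 42.5]), 88.7, array([0.0457, 0.049 ]))
fresh 0.8 [201.4, 173.7, 241.0, 190.6] (array([587.9, 269.9]), array([60.5, 43.6]), 79.9, array([0.0459, 0.0497]))
fresh 0.55 [317.7, 216.8, 344.5, 237.4] (array([450.2, -22.6]), array([52.7, 52.5]), -29.8, array([0.0954, 0.1016]))
T 7 x [4.62, 1.58, -0.29] total [32.36, 11.06, -2.05] | R 1 x [0.006, 0.002, 0.002]
T 6 x [5.08, -1.4, -0.67] total [30.48, -8.42, -4.0] | R 1 x [0.0, 0.0, 0.0]
```

>>> carry_out(
  motion=[4.6,1.6,-0.3,0,0,0,4.6,1.6,-0.3,0,0,0,4.6,1.6,-0.3,0,0,0,4.6,1.6,-0.3,0,0,0,4.6,1.6,-0.3,0,0,0,4.6,1.6,-0.3,0,0,0,4.6,1.6,-0.3,0,0,0],
)

```text
clock: 19.62
tool_pos: [0.6007, -0.0001, 0.3174]
eef_rot: [0.688, 0.726, -0.0, 0.0]
contact_force: [0.7, -0.4, -0.0]
opening: 0.682
```

>>> carry_out(
  motion=[4.6,-1.5,-0.7,0.006,0.002,0,4.6,-1.5,-0.7,0,0,0,4.6,-1.5,-0.7,0,0,0,4.6,-1.5,-0.7,0,0,0,4.6,-1.5,-0.7,0,0,0,0,0,0,0,0,0,0,0,0,0,0,0],
)

```text
clock: 20.5
tool_pos: [0.5138, 0.2231, 0.353]
eef_rot: [0.688, 0.726, -0.002, -0.001]
contact_force: [0.2, -0.4, 0.3]
opening: 0.682
```

Run:
```python
from h import *
p,s,W=shot("wrist");save("f.png",p["frame"]);print(s["clock"],s["tool_pos"])
for d in finder.masks_of(p,"fresh0"):
    q=W[d["pixels"]];m=(q[:,2]>.04)&(q[:,2]<.06)
    if m.sum()>20:print("fresh",d["p"],d["extent"],rect(q[m]))
p,s,W=shot("top")
for d in finder.masks_of(p,"used0"):
    q=W[d["pixels"]];m=(q[:,2]>.04)
    if m.sum()>20:print("used",d["p"],d["extent"],rect(q[m]),rect(q))
f=cv2.resize(p["frame"][140:270,390:500],(440,520));g=cv2.resize(shot("wrist")[0]["frame"],(832,520))[:,:360*2]
save("f.png",cv2.resize(np.hstack([g,f]),(780,350)))
```

```text
20.5 [0.51379489 0.22306021 0.353046  ]
fresh 0.83 [242.8, 58.8, 278.8, 154.3] (array([429.7, 297.1]), array([60., 43.]), 88.3, array([0.0457, 0.0477]))
fresh 0.8 [356.2, 89.4, 405.4, 174.6] (array([586.8, 270. ]), array([59.9, 44.1]), 80.4, array([0.0455, 0.0475]))
used 0.83 [424.8, 193.4, 463.3, 210.0] (array([ 510.2, -329.9]), array([61. , 43.3]), -86.5, array([0.0491, 0.0529])) (array([ 511.8, -329.4]), array([106.8,  53.1]), -81.4, array([0.0481, 0.0528]))
used 0.77 [410.5, 111.0, 433.5, 136.0] (array([ 734.5, -290.5]), array([60.6, 43.2]), -37.0, array([0.0446, 0.0481])) (array([ 743. , -294.3]), array([111.4,  49.3]), -37.8, array([0.0432, 0.0478]))
```

View pics/f.png

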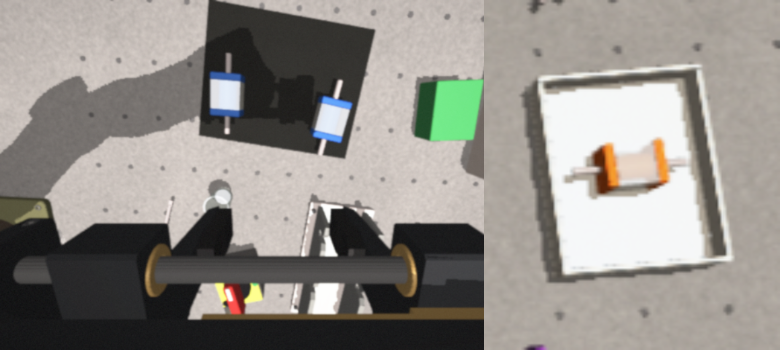

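The used cartridge lies flat in the tray. The two fresh ones are where they were first seen; I'll take the one at (0.587, 0.270) first.

Run:
```python
from h import *
a=plan(.5868,.270,.20,np.radians(80.4));plan(.5868,.270,.0735,np.radians(80.4),a)
```

```text
T 4 x [1.08, 1.88, 3.84] total [4.34, 7.5, 15.36] | R 2 x [-0.001, -0.0, 0.11]
T 3 x [0.0, 0.0, 4.22] total [0.0, 0.0, 12.65] | R 1 x [0.0, 0.0, 0.0]
```

>>> carry_out(
  motion=[1.08,1.88,3.84,0,0,0,1.08,1.88,3.84,0,0,0,1.08,1.88,3.84,0,0,0,1.08,1.88,3.84,0,0,0,0,0,0,0,0,0.11,0,0,0,0,0,0.11,0,0,0,0,0,0],
)

```text
clock: 21.62
tool_pos: [0.5868, 0.2709, 0.2002]
eef_rot: [0.763, 0.646, -0.001, -0.001]
contact_force: [0.5, -0.2, 0.8]
opening: 0.681
```

Run:
```python
from h import *
p,s,W=shot("wrist")
for d in finder.masks_of(p,"fresh0"):
    q=W[d["pixels"]];m=(q[:,2]>.04)&(q[:,2]<.06)
    if m.sum()>20:print("fresh",d["p"],d["extent"],rect(q[m]))
p,s,W=shot("side")
for d in finder.masks_of(p,"fresh0"):
    q=W[d["pixels"]];m=(q[:,2]>.04)&(q[:,2]<.06)
    if m.sum()>20:print("side fresh",d["p"],d["extent"],rect(q[m]))
plan(.5868,.270,.0735,np.radians(80.4))
```

```text
fresh 0.84 [93.0, 131.4, 188.7, 257.2] (array([429.1, 296.9]), array([60.2, 45. ]), 88.8, array([0.0455, 0.0472]))
fresh 0.72 [291.5, 128.3, 351.5, 256.4] (array([587.1, 270.3]), array([59.3, 43.5]), 80.1, array([0.0455, 0.0472]))
side fresh 0.98 [286.5, 140.3, 300.7, 162.3] (array([583.2, 269.2]), array([65.5, 43.4]), 79.6, array([0.0448, 0.0475]))
side fresh 0.66 [314.1, 150.2, 395.5, 245.0] (array([ 6.122e+02, -1.000e-01]), array([229.7,  87.9]), 86.2, array([0.0502, 0.0597]))
side fresh 0.6 [229.1, 148.3, 245.4, 173.0] (array([425.5, 294.8]), array([57.9, 42.9]), -89.4, array([0.0449, 0.0476]))
T 3 x [-0.05, 0.02, 4.24] total [-0.14, 0.06, 12.71] | R 1 x [-0.002, -0.001, 0.002]
```

>>> carry_out(
  motion=[0,0,4,0,0,0,0,0,4,0,0,0,0,0,3,0,0,0,0,0,1.7,0,0,0,0,0,0,0,0,0],
)

```text
clock: 22.45
tool_pos: [0.5859, 0.2714, 0.0727]
eef_rot: [0.763, 0.646, -0.001, -0.001]
contact_force: [0.4, 0.3, 0.3]
opening: 0.683
```

>>> carry_out(
  motion=[0,0,0,0,0,0,0,0,0,0,0,0,0,0,0,0,0,0,0,0,0,0,0,0],
  hand=2,
)

```text
clock: 22.95
tool_pos: [0.5872, 0.2721, 0.0749]
eef_rot: [0.763, 0.646, 0.001, -0.001]
contact_force: [-0.6, -0.1, 6.2]
opening: 0.494
```

>>> carry_out(
  motion=[0,0,-2,0,0,0,0,0,-4,0,0,0,0,0,-5,0,0,0,0,0,-5,0,0,0,0,0,-4,0,0,0,0,0,0,0,0,0],
)

```text
clock: 23.7
tool_pos: [0.5881, 0.272, 0.2776]
eef_rot: [0.763, 0.646, 0.003, -0.0]
contact_force: [-1.0, 0.3, -2.6]
opening: 0.494
```

Run:
```python
from h import *
s=monitor.get_state();print(s["opening"])
a=plan(.6250,.0902,.27,np.radians(-5));plan(.6250,.0902,.15,np.radians(-5),a)
```

```text
0.4937377504530853
T 4 x [-4.33, 1.66, 0.17] total [-17.32, 6.65, 0.69] | R 9 x [-0.0, -0.001, 0.166]
T 3 x [0.0, 0.0, 4.0] total [0.0, 0.0, 12.0] | R 1 x [0.0, 0.0, 0.0]
```

>>> carry_out(
  motion=[-4.33,1.66,0.17,0,0,0,-4.33,1.66,0.17,0,0,0,-4.33,1.66,0.17,0,0,0,-4.33,1.66,0.17,0,0,0,0,0,0,0,0,0.166,0,0,0,0,0,0.166,0,0,0,0,0,0.166,0,0,0,0,0,0.166],
)

```text
clock: 24.7
tool_pos: [0.6221, 0.0895, 0.2645]
eef_rot: [0.933, 0.359, -0.003, -0.001]
contact_force: [0.3, 0.1, -3.5]
opening: 0.494
```

>>> carry_out(
  motion=[0,0,0,0,0,0.166,0,0,0,0,0,0.166,0,0,0,0,0,0.166,0,0,0,0,0,0.166,0,0,0,0,0,0.166,0,0,0,0,0,0,0,0,0,0,0,0],
)

```text
clock: 25.58
tool_pos: [0.6229, 0.0896, 0.2655]
eef_rot: [0.999, -0.043, -0.002, -0.0]
contact_force: [-0.5, -0.1, -3.7]
opening: 0.499
```

Run:
```python
from h import *
s=monitor.get_state();print(s["tool_pos"],np.degrees(yaw(s)),s["q"].round(2))
a=plan(.6269,.0900,.16,np.radians(-5))
p,s,W=shot("wrist");save("g.png",p["frame"])
for t in("fresh0",):
  for d in finder.masks_of(p,t):
    q=W[d["pixels"]];print(t,d["p"],d["extent"],rect(q))
T=R.from_quat(s["eef_rot"])
# held block in tool coordinates
for d in finder.masks_of(p,"fresh0"):
    q=W[d["pixels"]];q=q[~np.isnan(q[:,0])];t=T.inv().apply(q-s["tool_pos"]);print(np.percentile(t,[2,50,98],axis=0).round(4).tolist())
```

```text
[0.62291871 0.08964951 0.26545514] -4.948624808031352 [-0.4   0.76  0.35  1.6  -0.33  0.84 -1.58]
T 2 x [0.22, -0.03, 5.27] total [0.44, -0.06, 10.54] | R 1 x [-0.001, 0.004, 0.001]
fresh0 0.63 [267.9, 150.2, 377.7, 358.4] (array([522.1,  79.4]), array([312.1,  60.2]), 3.2, array([0.2358, 0.2377]))
fresh0 0.59 [593.6, 168.6, 640.0, 262.3] (array([ 604.6, -175.8]), array([352.1, 104.2]), 59.3, array([0.0209, 0.0423]))
[[-0.0309, -0.0198, 0.0278], [0.0152, 0.0006, 0.0296], [0.0492, 0.0207, 0.0633]]
[[-0.0919, 0.3333, 0.2231], [-0.0369, 0.3401, 0.2444], [0.0108, 0.3962, 0.2648]]
```

View pics/g.png

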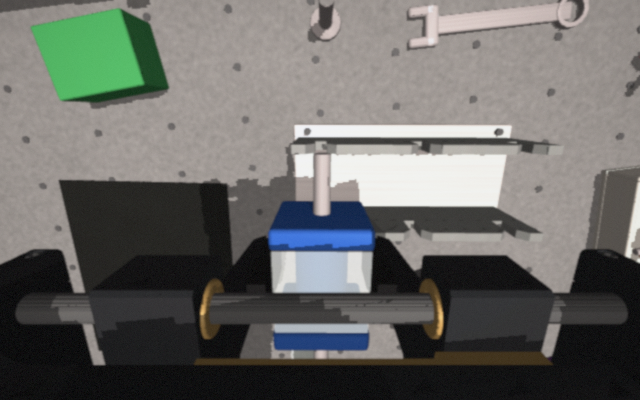

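>>> carry_out(
  motion=[0.4,-0.05,4,-0.001,0.004,0,0,0,4,0,0,0,0,0,2.5,0,0,0,0,0,0,0,0,0],
)

```text
clock: 26.22
tool_pos: [0.6263, 0.0897, 0.1595]
eef_rot: [0.999, -0.044, -0.001, 0.0]
contact_force: [-0.0, 1.2, -2.1]
opening: 0.498
```

Run:
```python
from h import *
p,s,W=shot("wrist");T=R.from_quat(s["eef_rot"])
for d in finder.masks_of(p,"fresh0")[:1]:
    q=W[d["pixels"]];q=q[~np.isnan(q[:,0])];t=T.inv().apply(q-s["tool_pos"]);m=(t[:,2]>.026)&(t[:,2]<.032);print(d["extent"],np.percentile(t[m],[1,50,99],axis=0).round(4).tolist())
print(s["tool_pos"],np.degrees(yaw(s)))
for d in finder.masks_of(p,"cradle")[:1]:
    q=W[d["pixels"]];q=q[(q[:,2]>.089)&(q[:,2]<.1)];print(len(q),rect(q))
a=plan(.6269,.0900,.117,np.radians(-5))
```

```text
[263.6, 151.0, 378.2, 355.6] [[-0.0314, -0.0203, 0.0275], [0.0082, 0.0006, 0.0292], [0.0274, 0.0213, 0.0313]]
[0.62631297 0.08974797 0.15946408] -5.075086456785277
5188 (array([646.7,  18.2]), array([189.3,  33.6]), 84.9, array([0.094 , 0.0954]))
T 1 x [-0.2, -0.01, 4.57] total [-0.2, -0.01, 4.57] | R 1 x [-0.001, -0.004, -0.002]
```

Run:
```python
from h import *
for i in range(2):
    s=monitor.get_state();print(s["clock"],s["tool_pos"],s["contact_force"],s["opening"],s["eef_rot"]);snapshot("wrist")
a=plan(.6269,.0900,.117,np.radians(-5))
```

```text
26.375 [0.62865132 0.08967803 0.16270399] [-0.51806841  0.43471436 -3.65004032] 0.49022085625927964 [ 9.99005885e-01 -4.45239761e-02  2.19343956e-03 -2.13337161e-04]
26.425 [0.62872081 0.08975382 0.16292805] [ 0.37058577 -0.89600852 -3.34995744] 0.4943627406144588 [ 9.99007033e-01 -4.44875716e-02  2.39259622e-03 -2.80304843e-04]
T 1 x [-0.19, 0.0, 4.59] total [-0.19, 0.0, 4.59] | R 1 x [-0.001, -0.005, -0.002]
```

>>> carry_out(
  motion=[-0.19,0,1,0,-0.005,-0.002,0,0,1,0,0,0,0,0,0.8,0,0,0,0,0,0.6,0,0,0,0,0,0,0,0,0,0,0,0,0,0,0,0,0,0,0,0,0,0,0,0,0,0,0],
)

```text
clock: 27.48
tool_pos: [0.6258, 0.09, 0.1276]
eef_rot: [0.999, -0.044, -0.001, -0.0]
contact_force: [0.6, 1.0, -3.0]
opening: 0.496
```

Run:
```python
from h import *
s=monitor.get_state();print(s["tool_pos"],np.degrees(yaw(s)),s["contact_force"],s["opening"])
a=plan(.6269,.0900,.117,np.radians(-5))
```

```text
[0.62584935 0.09000142 0.12760746] -4.9982461079788845 [ 0.59678859  1.01270511 -2.99509565] 0.4962113770607863
T 1 x [0.11, -0.01, 1.06] total [0.11, -0.01, 1.06] | R 1 x [-0.0, 0.003, 0.0]
```

>>> carry_out(
  motion=[0.1,0,0.5,0,0.003,0,0,0,0.4,0,0,0,0,0,0,0,0,0,0,0,0,0,0,0,0,0,0,0,0,0],
)

```text
clock: 28.1
tool_pos: [0.6267, 0.0899, 0.1184]
eef_rot: [0.999, -0.044, -0.0, -0.0]
contact_force: [0.4, 0.0, -3.3]
opening: 0.496
```

>>> carry_out(
  motion=[0,0,0.2,0,0,0,0,0,0,0,0,0,0,0,0,0,0,0],
)

```text
clock: 28.48
tool_pos: [0.6269, 0.0899, 0.1168]
eef_rot: [0.999, -0.044, 0.0, -0.0]
contact_force: [-0.4, 0.2, 1.0]
opening: 0.495
```

>>> carry_out(
  motion=[0,0,0.1,0,0,0,0,0,0,0,0,0,0,0,0,0,0,0],
)

```text
clock: 28.85
tool_pos: [0.627, 0.0899, 0.1166]
eef_rot: [0.999, -0.044, 0.0, -0.0]
contact_force: [-2.2, 0.5, 8.7]
opening: 0.496
```

>>> carry_out(
  motion=[0,0,0,0,0,0,0,0,0,0,0,0,0,0,0,0,0,0,0,0,-1,0,0,0,0,0,-3,0,0,0,0,0,-5,0,0,0,0,0,-5,0,0,0,0,0,-4,0,0,0],
  hand=6,
)

```text
clock: 29.85
tool_pos: [0.627, 0.0897, 0.2982]
eef_rot: [0.999, -0.044, 0.001, -0.0]
contact_force: [0.3, -0.6, 0.2]
opening: 0.681
```

Run:
```python
from h import *
p,s,W=shot("top");
for d in finder.masks_of(p,"fresh0"):
    q=W[d["pixels"]];m=(q[:,2]>.04)
    if m.sum()>20:print("fresh",d["p"],d["extent"],rect(q[m]))
a=plan(.43,.22,.30,np.radians(88.5))
```

```text
fresh 0.74 [275.6, 148.3, 294.1, 171.9] (array([631.,  90.]), array([69.6, 43.3]), -6.1, array([0.0878, 0.0913]))
fresh 0.46 [229.5, 225.6, 244.5, 245.4] (array([435.1, 233. ]), array([38.2, 13.6]), 22.5, array([0.0463, 0.0501]))
T 5 x [-4.2, -2.25, -0.02] total [-20.98, -11.26, -0.08] | R 10 x [0.001, -0.001, -0.163]
```

The other fresh cartridge was knocked aside: the top view now puts it near (0.435, 0.233), so I need a closer look.

>>> carry_out(
  motion=[-4.2,-1.6,0,0,0,0,-4.2,-1.6,0,0,0,0,-4.2,-1.6,0,0,0,0,-4.2,-1.6,0,0,0,0,-4.2,-1.6,0,0,0,0,0,0,0,0,0,-0.163,0,0,0,0,0,-0.163,0,0,0,0,0,-0.163],
)

```text
clock: 30.95
tool_pos: [0.424, 0.1879, 0.2952]
eef_rot: [0.979, 0.202, -0.0, -0.0]
contact_force: [0.9, 0.1, 0.2]
opening: 0.682
```

>>> carry_out(
  motion=[0,0,0,0,0,-0.163,0,0,0,0,0,-0.163,0,0,0,0,0,-0.163,0,0,0,0,0,-0.163,0,0,0,0,0,-0.163,0,0,0,0,0,-0.163,0,0,0,0,0,-0.163,0,0,0,0,0,0],
)

```text
clock: 31.95
tool_pos: [0.4243, 0.1876, 0.2952]
eef_rot: [0.718, 0.696, -0.0, -0.0]
contact_force: [0.2, -0.3, 0.2]
opening: 0.676
```

Run:
```python
from h import *
p,s,W=shot("wrist");save("i.png",p["frame"]);print(s["clock"],s["tool_pos"],np.degrees(yaw(s)))
for d in finder.masks_of(p,"fresh0"):
    q=W[d["pixels"]];m=(q[:,2]>.04)&(q[:,2]<.06)
    if m.sum()>20:print("fresh",d["p"],d["extent"],rect(q[m]))
```

```text
31.95 [0.42426657 0.18755337 0.29519329] 88.28245447111392
fresh 0.62 [303.2, 55.4, 347.2, 166.1] (array([431. , 261.3]), array([59.4, 43.3]), 89.6, array([0.0456, 0.0474]))
fresh 0.6 [444.5, 233.8, 541.1, 256.6] (array([630.8, 111.2]), array([67.6,  4.7]), -8.7, array([0.0527, 0.0596]))
```

View pics/i.png

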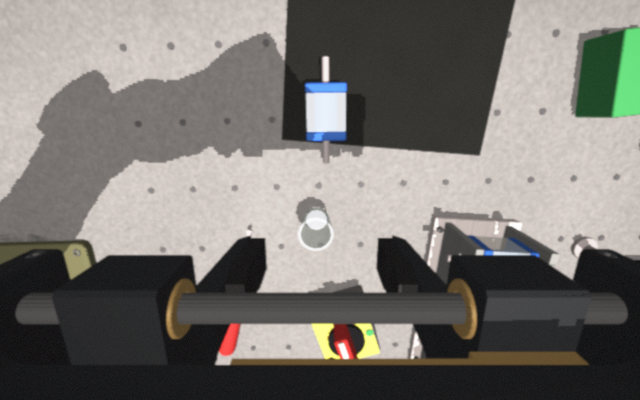

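Run:
```python
from h import *
y=np.radians(89.6)
a=plan(.431,.2613,.20,y);plan(.431,.2613,.0735,y,a)
```

```text
T 3 x [2.46, 0.15, 3.17] total [7.38, 0.44, 9.52] | R 1 x [-0.001, -0.0, -0.024]
T 3 x [0.0, 0.0, 4.22] total [0.0, 0.0, 12.65] | R 1 x [0.0, 0.0, 0.0]
```

>>> carry_out(
  motion=[2.46,0.15,3.17,0,0,0,2.46,0.15,3.17,0,0,0,2.46,0.15,3.17,0,0,-0.024,0,0,3,0,0,0,0,0,0,0,0,0,0,0,0,0,0,0,0,0,0,0,0,0],
)

```text
clock: 32.92
tool_pos: [0.4317, 0.2615, 0.1716]
eef_rot: [0.709, 0.705, 0.001, 0.0]
contact_force: [-0.5, -1.1, 0.7]
opening: 0.681
```

Run:
```python
from h import *
p,s,W=shot("wrist");print(s["tool_pos"],np.degrees(yaw(s)))
for d in finder.masks_of(p,"fresh0"):
    q=W[d["pixels"]];m=(q[:,2]>.04)&(q[:,2]<.06)
    if m.sum()>20:print("fresh",d["p"],d["extent"],rect(q[m]))
plan(.431,.2613,.0735,np.radians(89.6))
```

```text
[0.43166176 0.26152958 0.17155217] 89.70734676049887
fresh 0.78 [292.7, 131.8, 351.3, 275.4] (array([431.1, 261.3]), array([60.4, 43.5]), 88.5, array([0.0454, 0.0471]))
T 2 x [-0.02, -0.03, 4.89] total [-0.03, -0.07, 9.78] | R 1 x [0.001, -0.001, 0.002]
```

>>> carry_out(
  motion=[0,-0.05,3,0,0,0.01,0,0,3,0,0,0,0,0,2.5,0,0,0,0,0,1.3,0,0,0,0,0,0,0,0,0,0,0,0,0,0,0],
)

```text
clock: 33.78
tool_pos: [0.4309, 0.2617, 0.0732]
eef_rot: [0.712, 0.702, 0.001, -0.0]
contact_force: [0.1, 0.7, -0.1]
opening: 0.679
```

>>> carry_out(
  motion=[0,0,0,0,0,0,0,0,0,0,0,0,0,0,0,0,0,0,0,0,0,0,0,0],
  hand=2,
)

```text
clock: 34.28
tool_pos: [0.4309, 0.2617, 0.0729]
eef_rot: [0.712, 0.702, 0.001, 0.0]
contact_force: [0.1, 0.0, 5.2]
opening: 0.494
```

>>> carry_out(
  motion=[0,0,-2,0,0,0,0,0,-4,0,0,0,0,0,-5,0,0,0,0,0,-5,0,0,0,0,0,-4,0,0,0,0,0,0,0,0,0,0,0,0,0,0,0],
)

```text
clock: 35.15
tool_pos: [0.4298, 0.2609, 0.2713]
eef_rot: [0.712, 0.702, -0.001, -0.0]
contact_force: [0.5, -0.6, -3.6]
opening: 0.499
```

Run:
```python
from h import *
p,s,W=shot("wrist");T=R.from_quat(s["eef_rot"]);print(s["opening"])
for d in finder.masks_of(p,"fresh0")[:1]:
    q=W[d["pixels"]];q=q[~np.isnan(q[:,0])];t=T.inv().apply(q-s["tool_pos"]);m=(t[:,2]>.026)&(t[:,2]<.032);print(d["extent"],np.percentile(t[m],[1,50,99],axis=0).round(4).tolist())
a=plan(.6094,-.0892,.28,np.radians(-5))
```

```text
0.49932012245946594
[270.0, 148.6, 380.6, 357.0] [[-0.0297, -0.0207, 0.0261], [0.01, 0.0001, 0.0275], [0.0293, 0.0206, 0.031]]
T 8 x [-4.34, 2.31, -0.11] total [-34.76, 18.46, -0.92] | R 10 x [-0.0, 0.0, 0.164]
```

>>> carry_out(
  motion=[-4.34,2.31,-0.1,0,0,0,-4.34,2.31,-0.1,0,0,0,-4.34,2.31,-0.1,0,0,0,-4.34,2.31,-0.1,0,0,0,-4.34,2.31,-0.1,0,0,0,-4.34,2.31,-0.1,0,0,0,-4.34,2.31,-0.1,0,0,0,-4.34,2.31,-0.1,0,0,0],
)

```text
clock: 36.25
tool_pos: [0.6103, -0.0896, 0.2781]
eef_rot: [0.712, 0.702, -0.001, -0.002]
contact_force: [0.8, 0.5, -2.6]
opening: 0.493
```

>>> carry_out(
  motion=[0,0,0,0,0,0.164,0,0,0,0,0,0.164,0,0,0,0,0,0.164,0,0,0,0,0,0.164,0,0,0,0,0,0.164,0,0,0,0,0,0.164,0,0,0,0,0,0.164,0,0,0,0,0,0.164],
)

```text
clock: 37.25
tool_pos: [0.6096, -0.0879, 0.278]
eef_rot: [0.993, 0.12, -0.002, -0.0]
contact_force: [-0.6, 0.2, -1.9]
opening: 0.494
```

>>> carry_out(
  motion=[0,0,0,0,0,0.164,0,0,0,0,0,0.164,0,0,0,0,0,0,0,0,0,0,0,0],
)

```text
clock: 37.75
tool_pos: [0.6101, -0.088, 0.2791]
eef_rot: [0.999, -0.04, -0.001, -0.0]
contact_force: [0.8, -0.1, -3.0]
opening: 0.499
```

Run:
```python
from h import *
p,s,W=shot("wrist");T=R.from_quat(s["eef_rot"]);print(s["opening"])
for d in finder.masks_of(p,"fresh0"):
    q=W[d["pixels"]];q=q[~np.isnan(q[:,0])];t=T.inv().apply(q-s["tool_pos"]);m=(t[:,2]>.02)&(t[:,2]<.034)
    if m.sum()>50:print(d["extent"],np.percentile(t[m],[1,50,99],axis=0).round(4).tolist())
print(s["tool_pos"],np.degrees(yaw(s)))
a=plan(.6097,-.0892,.155,np.radians(-5))
```

```text
0.49883159897395885
[265.8, 146.2, 373.9, 360.8] [[-0.0298, -0.0204, 0.0257], [0.0105, 0.0006, 0.0274], [0.0293, 0.0212, 0.0328]]
[ 0.6100605  -0.08804196  0.27909786] -4.599394015077585
T 3 x [-0.01, 0.04, 4.16] total [-0.04, 0.11, 12.47] | R 1 x [-0.0, 0.001, 0.006]
```

>>> carry_out(
  motion=[0,0.1,4,0,0,0.006,0,0,4,0,0,0,0,0,3,0,0,0,0,0,1,0,0,0,0,0,0,0,0,0,0,0,0,0,0,0,0,0,0,0,0,0,0,0,0,0,0,0],
)

```text
clock: 38.85
tool_pos: [0.6107, -0.0892, 0.1609]
eef_rot: [0.999, -0.044, 0.001, -0.0]
contact_force: [-0.5, 0.4, -2.5]
opening: 0.498
```

Run:
```python
from h import *
s=monitor.get_state();print(s["tool_pos"],np.degrees(yaw(s)),s["contact_force"],s["opening"])
a=plan(.6097,-.0892,.117,np.radians(-5))
```

```text
[ 0.61069634 -0.08920073  0.16092399] -5.0975768760513045 [-0.45212716  0.39383971 -2.48267064] 0.49767341056342534
T 1 x [-0.1, 0.01, 4.39] total [-0.1, 0.01, 4.39] | R 1 x [-0.0, -0.001, -0.002]
```

>>> carry_out(
  motion=[-0.1,0,1.2,0,0,-0.002,0,0,1,0,0,0,0,0,0.8,0,0,0,0,0,0.5,0,0,0,0,0,0.4,0,0,0,0,0,0,0,0,0,0,0,0,0,0,0,0,0,0,0,0,0],
)

```text
clock: 39.85
tool_pos: [0.6095, -0.0891, 0.1215]
eef_rot: [0.999, -0.044, 0.0, -0.0]
contact_force: [-0.4, -0.8, -2.9]
opening: 0.497
```

>>> carry_out(
  motion=[0,0,0.3,0,0,0,0,0,0,0,0,0,0,0,0,0,0,0],
)

```text
clock: 40.22
tool_pos: [0.6093, -0.0891, 0.1181]
eef_rot: [0.999, -0.044, -0.0, -0.0]
contact_force: [-0.1, -0.2, -2.6]
opening: 0.495
```

>>> carry_out(
  motion=[0,0,0.2,0,0,0,0,0,0,0,0,0,0,0,0,0,0,0],
)

```text
clock: 40.6
tool_pos: [0.6093, -0.0891, 0.1162]
eef_rot: [0.999, -0.044, -0.0, -0.0]
contact_force: [0.3, 0.6, -3.5]
opening: 0.497
```

>>> carry_out(
  motion=[0,0,0.15,0,0,0,0,0,0,0,0,0,0,0,0,0,0,0],
)

```text
clock: 40.98
tool_pos: [0.6095, -0.0892, 0.1149]
eef_rot: [0.999, -0.044, 0.0, -0.0]
contact_force: [-0.6, -0.5, 0.3]
opening: 0.497
```

Contact came at the predicted height of 0.115. I'll press slightly, release and lift.

>>> carry_out(
  motion=[0,0,0.1,0,0,0,0,0,0,0,0,0,0,0,0,0,0,0],
)

```text
clock: 41.35
tool_pos: [0.6095, -0.0892, 0.1147]
eef_rot: [0.999, -0.044, 0.0, -0.0]
contact_force: [-1.5, 0.6, 8.0]
opening: 0.498
```

>>> carry_out(
  motion=[0,0,0,0,0,0,0,0,0,0,0,0,0,0,0,0,0,0,0,0,-1,0,0,0,0,0,-3,0,0,0,0,0,-5,0,0,0,0,0,-5,0,0,0,0,0,-5,0,0,0],
  hand=6,
)

```text
clock: 42.35
tool_pos: [0.6092, -0.0892, 0.306]
eef_rot: [0.999, -0.044, 0.0, -0.0]
contact_force: [1.3, -0.2, -0.0]
opening: 0.681
```

Run:
```python
from h import *
plan(.55,.0,.36,np.radians(-5))
```

```text
T 3 x [-2.22, -2.79, -1.8] total [-6.67, -8.37, -5.4] | R 1 x [-0.0, -0.0, -0.0]
```

>>> carry_out(
  motion=[-2.2,-2.8,-1.8,0,0,0,-2.2,-2.8,-1.8,0,0,0,-2.2,-2.8,-1.8,0,0,0,0,0,0,0,0,0,0,0,0,0,0,0,0,0,0,0,0,0],
)

```text
clock: 43.1
tool_pos: [0.5512, -0.001, 0.3574]
eef_rot: [0.999, -0.045, -0.0, 0.0]
contact_force: [-0.4, -0.1, -0.6]
opening: 0.683
```

Run:
```python
from h import *
p,s,W=shot("wrist");save("j.png",p["frame"]);print(s["clock"],s["tool_pos"])
for t in("fresh0","used0","isolator"):
  for d in finder.masks_of(p,t):
    q=W[d["pixels"]]
    lo,hi={"fresh0":(.08,.1),"used0":(.04,.1),"isolator":(.094,.11)}[t]
    m=(q[:,2]>lo)&(q[:,2]<hi)
    if m.sum()>20:print(t,d["p"],d["extent"],rect(q[m]))
c=np.array([.6172,.0005]);u=np.array([.0872,.9962]);print(c+.09*u,c-.09*u)
p,s,W=shot("top");
for d in finder.masks_of(p,"used0"):
    q=W[d["pixels"]];print(d["extent"],rect(q[q[:,2]>.03]))
plan(.4497,-.0231,.28,np.radians(106))
```

```text
43.1 [ 0.55115127 -0.00103802  0.35735494]
fresh0 0.74 [215.2, 65.5, 265.2, 164.9] (array([631.7,  88.9]), array([74.5, 43.6]), -5.2, array([0.0877, 0.0896]))
fresh0 0.56 [367.3, 66.9, 414.3, 167.7] (array([605.2, -88.6]), array([64.6, 43.9]), -4.8, array([0.0874, 0.0893]))
used0 0.94 [508.2, 2.5, 574.8, 46.0] (array([ 721.8, -282.9]), array([44.2, 33.3]), 54.9, array([0.0431, 0.0452]))
used0 0.77 [515.3, 154.4, 602.5, 196.0] (array([ 508.3, -330.5]), array([61.7, 43.9]), -87.0, array([0.048, 0.05 ]))
isolator 0.56 [320.4, 227.0, 373.0, 267.2] (array([450.1, -23.5]), array([68.8, 15.8]), -73.9, array([0.0982, 0.1004]))
[0.625048 0.090158] [ 0.609352 -0.089158]
[424.3, 193.7, 463.5, 212.0] (array([ 510.1, -328.8]), array([112.8,  44. ]), -86.8, array([0.0487, 0.0526]))
[408.8, 110.9, 435.6, 138.0] (array([ 742.7, -294.4]), array([84.5, 43.5]), -33.6, array([0.0441, 0.0483]))
T 3 x [-3.3, 1.06, 2.58] total [-9.89, 3.18, 7.75] | R 12 x [-0.0, 0.0, -0.161]
```

View pics/j.png

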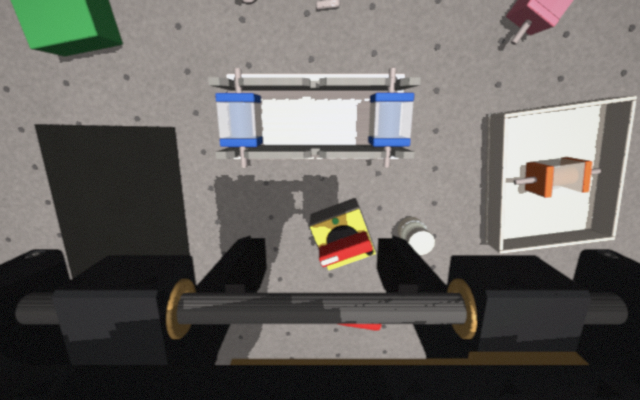

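Both blue blocks sit in the outer slot pairs. I'll check their axial centring more exactly before the final turn.

Run:
```python
from h import *
p,s,W=shot("wrist")
a=np.radians(-5);c=np.array([.6172,.0005]);X=np.array([np.cos(a),np.sin(a)]);Y=np.array([-np.sin(a),np.cos(a)])
U=(W[...,:2]-c)@X*1000;V=(W[...,:2]-c)@Y*1000;Z=W[...,2]*1000
f=p["frame"].astype(int);blue=(f[...,2]>f[...,0]+50)
for k in(90,-90):
    m=(abs(V-k)<15)&(abs(Z-87.5)<1.6)&(abs(U)<35)
    print(k,m.sum(),np.percentile(U[m],[0.5,99.5]).round(1),"z near/far",[np.median(Z[m&(U*g>15)]).round(1) for g in(-1,1)],"v",)
    m2=(abs(V-k)<30)&(abs(Z-87.5)<1.6)&(abs(U)<25);print(np.percentile(V[m2],[.5,99.5]).round(1))
    e=[(abs(V-k)<4)&(U*g>47)&(U*g<56)&(Z>55) for g in(-1,1)];print("axle top z",[np.median(Z[x]).round(1) for x in e],[x.sum() for x in e])
```

```text
90 1313 [-30.8  27.9] z near/far [np.float64(87.8), np.float64(87.9)] v
[ 68.1 110.6]
axle top z [np.float64(69.4), np.float64(69.9)] [np.int64(45), np.int64(49)]
-90 1320 [-30.8  27.9] z near/far [np.float64(87.6), np.float64(87.7)] v
[-111.2  -69.1]
axle top z [np.float64(69.7), np.float64(69.2)] [np.int64(49), np.int64(56)]
```

Seated: both block tops are level at about 88 mm, axle tops about 69.5 mm, and both are centred within roughly 1.5 mm. Now the isolator goes back to ON.

>>> carry_out(
  motion=[-3.3,1.06,2.58,0,0,0,-3.3,1.06,2.58,0,0,0,-3.3,1.06,2.58,0,0,0,0,0,0,0,0,-0.161,0,0,0,0,0,-0.161,0,0,0,0,0,-0.161,0,0,0,0,0,-0.161,0,0,0,0,0,-0.161],
)

```text
clock: 44.45
tool_pos: [0.4498, -0.0229, 0.2804]
eef_rot: [0.935, 0.354, 0.0, -0.0]
contact_force: [-0.4, -0.4, -0.4]
opening: 0.681
```

>>> carry_out(
  motion=[0,0,0,0,0,-0.161,0,0,0,0,0,-0.161,0,0,0,0,0,-0.161,0,0,0,0,0,-0.161,0,0,0,0,0,-0.161,0,0,0,0,0,-0.161,0,0,0,0,0,-0.161,0,0,0,0,0,0],
)

```text
clock: 45.45
tool_pos: [0.4497, -0.023, 0.2803]
eef_rot: [0.605, 0.796, 0.0, -0.0]
contact_force: [0.6, 0.4, 1.0]
opening: 0.687
```

Run:
```python
from h import *
s=monitor.get_state();print(s["tool_pos"],np.degrees(yaw(s)))
plan(.4495,-.0233,.135,np.radians(106))
```

```text
[ 0.44968987 -0.0230162   0.280331  ] 105.57527255241105
T 3 x [-0.01, -0.01, 4.84] total [-0.03, -0.03, 14.53] | R 1 x [0.0, -0.001, -0.007]
```

>>> carry_out(
  motion=[0,0,4,0,0,-0.007,0,0,4,0,0,0,0,0,4,0,0,0,0,0,2.5,0,0,0,0,0,0,0,0,0,0,0,0,0,0,0],
)

```text
clock: 46.2
tool_pos: [0.45, -0.0228, 0.136]
eef_rot: [0.602, 0.799, 0.0, 0.0]
contact_force: [0.1, -0.8, -0.5]
opening: 0.675
```

>>> carry_out(
  motion=[0,0,0,0,0,0,0,0,0,0,0,0,0,0,0,0,0,0,0,0,0,0,0,0,0,0,0,0,0,0],
  hand=0,
  grip_force=25,
)

```text
clock: 46.82
tool_pos: [0.4498, -0.0227, 0.1354]
eef_rot: [0.601, 0.799, 0.0, 0.0]
contact_force: [1.5, -0.2, 1.9]
opening: 0.184
```

>>> carry_out(
  motion=[0,0,0,0,0,0.16,0,0,0,0,0,0.16,0,0,0,0,0,0.16,0,0,0,0,0,0.16,0,0,0,0,0,0.16],
)

```text
clock: 47.45
tool_pos: [0.4501, -0.0228, 0.1354]
eef_rot: [0.866, 0.5, 0.001, 0.0]
contact_force: [1.4, -0.1, 0.5]
opening: 0.177
```

>>> carry_out(
  motion=[0,0,0,0,0,0.16,0,0,0,0,0,0.16,0,0,0,0,0,0.16,0,0,0,0,0,0.16,0,0,0,0,0,0.14,0,0,0,0,0,0],
)

```text
clock: 48.2
tool_pos: [0.4503, -0.0229, 0.1354]
eef_rot: [0.991, 0.137, 0.001, 0.0]
contact_force: [1.3, -1.2, 1.0]
opening: 0.18
```

>>> carry_out(
  motion=[0,0,0,0,0,0,0,0,0,0,0,0,0,0,-1,0,0,0,0,0,-4,0,0,0,0,0,-5,0,0,0,0,0,-5,0,0,0,-3,0,-3,0,0,0,-3,0,0,0,0,0],
  hand=6,
)

```text
clock: 49.2
tool_pos: [0.3918, -0.0391, 0.3177]
eef_rot: [0.991, 0.136, 0.003, 0.0]
contact_force: [0.4, -0.3, -1.2]
opening: 0.68
```

Run:
```python
from h import *
p,s,W=shot("wrist");save("k.png",p["frame"])
for d in finder.masks_of(p,"isolator"):
    q=W[d["pixels"]];q=q[q[:,2]>.094]
    if len(q)>50:print(d["p"],d["extent"],rect(q))
```

```text
0.63 [300.2, 90.9, 345.2, 159.7] (array([449.6, -23. ]), array([69.8, 15.6]), 16.0, array([0.0982, 0.1006]))
```

View pics/k.png

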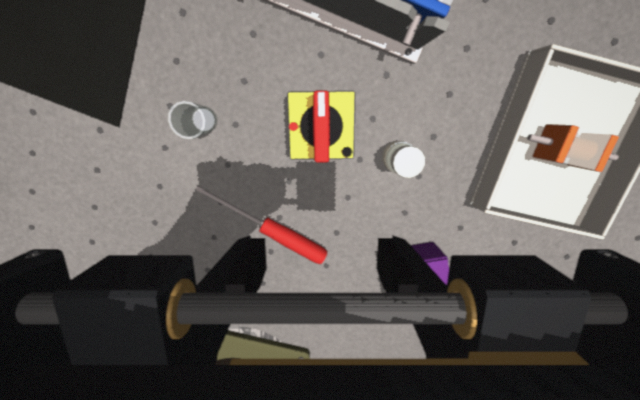

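The handle is back at 16.0° (it started at 15.9°), with the pointer over the green dot and the red dot visible at (293,127). The gripper is clear of everything, so I'm handing in.

```bash
python3 -c "
from plant import workorder;print(workorder.finish_job())"
```

```text
the job is handed in; nothing more can be done
None
```

The job is done and handed in at about 49 s on the robot's clock, well inside the 210 s limit. I turned the isolator OFF first and moved the one used cartridge from the middle slot to the tray. The two fresh cartridges went into the outer slot pairs, and I then turned the isolator back ON.

**Last checks**
- **Isolator:** the handle reads 16.0°, against 15.9° at the start. The pointer covers the green dot and the red dot is visible.
- **Fresh cartridges:** the block tops are level at about 88 mm and the axle tops at about 69.5 mm, which matches fully home. Both blocks measure about 1.5 mm to one side of midway between the plates. The measured block length came out a little short, so some of that may be camera error.
- **Used cartridge:** it lies flat in the middle of the tray, axle along the tray's y.

**Disturbances**
- One fresh cartridge was knocked about 36 mm across the mat mid-run, so I located it again before picking it up.
- I saw no loss of grip.
- I did not touch the pink and purple look-alikes or the other bench items; the last view shows the beaker and jar upright, but I did not re-measure any of them.

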